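# Find the vial well that gives way

## Task

The brown vial stands too high in the aluminium rack, on a clamped well floor. Take it out and find by feel which of the three empty wells has the floor that gives way under a firm push (the floors look alike), press the vial fully home in that well and let go. Keep the vial upright, leave the red-capped bottle in its well and do not disturb the other things.

Things in the scene. Friction and masses are not known exactly. Their poses are not given: they have to be found in the camera images.
- rack: Fixed aluminium vial rack with blue end cheeks: block 66 x 276 mm, 62 mm high (304 mm long over its feet). Origin at the centre of its underside, z up; y runs along its row of five round wells (at y = -104, -52, 0, 52, 104 mm, x = 0), x across it. Wells are 39 mm wide with a 2 mm chamfer. Each has a black floor disc 26 mm below the rack's top.
- well1 (a point): Centre of the mouth of well 1, at the rack's top (62 mm above the worktop), at y = -104 mm in the rack's frame. Four of the five floors are clamped and do not yield; the fifth looks the same but is held only by friction: it bears the vial's weight, slides down under a push of about 6 N by 22 mm to a hard stop 48 mm below the rack's top, and stays down.
- well2 (a point): Centre of the mouth of well 2, at the rack's top (62 mm above the worktop), at y = -52 mm in the rack's frame. The floors under the brown vial at the start and under the red-capped bottle are clamped; the sliding floor is in one of the three empty wells, not always the same one.
- well3 (a point): Centre of the mouth of well 3, at the rack's top (62 mm above the worktop), at y = 0 mm in the rack's frame.
- well4 (a point): Centre of the mouth of well 4, at the rack's top (62 mm above the worktop), at y = 52 mm in the rack's frame.
- well5 (a point): Centre of the mouth of well 5, at the rack's top (62 mm above the worktop), at y = 104 mm in the rack's frame.
- vial_mid (a point): Loose brown vial, black cap, 80 mm tall, 45 g: body 34 mm wide, narrowing above to the cap (25.6 mm wide, from 66 to 80 mm up). Point on its axis 40 mm above its underside; z up. It starts upright in a well, top 54 mm above the rack's top; fully home, 32 mm above. So grip it high, 66 to 70 mm above its underside, fingers closing across the row.
- redcap_mid (a point): White bottle with a red cap, 35 mm wide, 74 mm tall, standing loose in another well, to be left alone. Point on its axis 37 mm above its underside.
- beaker_mid (a point): Glass beaker, 70 mm wide, 92 mm tall, loose, bystander in front of the rack. The point is at its centre.
- tape: Roll of masking tape lying flat, 104 mm wide, 25 mm high, loose, bystander. Origin at the centre of its underside.

How it is judged:
On the way:
1. the brown vial is lifted clear out of its well (z of vial_mid in the frame of rack above 0.107 m), for 0.1 s.
At the end, for the whole second after the job is handed in: The brown vial stands upright (within 0.12 rad) in a well of the rack, its axis within 6 mm of the well's centre, and fully home: its mid-point at most 57.5 mm above the rack's underside (54 mm when the floor is on its stop) (z of vial_mid in the frame of rack between 0.045 and 0.0575 m and angle between vial_mid's own z axis and vertical below 0.12 rad and (horizontal distance between vial_mid and well1 below 0.006 m or horizontal distance between vial_mid and well2 below 0.006 m or horizontal distance between vial_mid and well3 below 0.006 m or horizontal distance between vial_mid and well4 below 0.006 m or horizontal distance between vial_mid and well5 below 0.006 m)); the robot touches nothing.
It fails at once if the vial is tipped by more than 0.7 rad (angle between vial_mid's own z axis and vertical above 0.7 rad).
It fails at once if the red-capped bottle is moved by more than 15 mm (distance of redcap_mid from where it was at the start of the episode above 0.015 m).
It fails at once if the beaker or the tape is moved by more than 30 mm (distance of any of beaker_mid, tape from where it was at the start of the episode above 0.03 m).
It also fails if it takes over 58 s, if anything falls off the work surface, if the arm or the gripper's body presses on something with over 40 N, if the wrist force passes 120 N, or if a joint passes its speed limit or range.

## Robot

A 6-joint arm with a two-finger parallel gripper is mounted at the origin on the work surface; the furniture and walls round the work are solid. World frame = base frame: x ahead of the robot, y to its left, z up, the work surface at z = 0. Lengths are in m, angles in rad, forces in N, time in s.
With the tool pointing down it reaches from about 0.375 to 0.75 m from the base axis. Payload 9 kg.
Tool frame: the origin (TCP) lies midway between the tips of the shut fingers; the grasp point (between the pads) lies env.pinch_z behind it (env.pinch_z is the distance from the TCP to the grasp point, in m); z points along the fingers, y is the line along which they close (so a half turn about z gives the same grasp; the last joint's range is limited). The gripper opens to 85 mm and grips with 20 to 120 N. Pads are 22 mm wide; open, the fingers measure 114 mm over their backs; the gripper's body (76 mm by 85 mm) begins 54 mm behind the grasp point. The pads swing forward as they close: fully open they stand 13 mm farther back than shut.
Start: joints at [0.934, 0.104, 0.097, 1.564, 0, 1.353], TCP at [0.244, 0.548, 0.231] pointing down, gripper open.
Joint ranges: [-2.99, 2.99], [-0.84, 1.86], [-1.1, 1.16], [-1.84, 2.11], [-1.51, 1.56], [-3.14, 3.14]. Speed limits (rad/s): [2.22, 2.22, 2.57, 3.14, 3.14, 3.14].

## Interface

Orientations are given as a unit quaternion [w, x, y, z].
In Python, from rig import env gives the robot as it stands.
- The arm moves only by the tool send_rows, never from a script. Its arguments are lists of equal length, an entry for each row: "dp": the shift along the tool's x, y, z as a fraction of full scale, a list of three; "rotation": the turn, a rotation vector about the tool's x, y, z as a fraction of full scale, a list of three; "claw": the closure, from -1 (fully open) to 1 (shut). A call has 1 to 8 rows; each row is the pose to reach, as a shift and turn from the pose commanded when the call began, along the tool's axes at that moment, turning the shorter way round; what a row does not reach only later rows make up. Full scale, the value 1, is 0.3 m for a shift and pi rad for a turn. A row lasts 1/8 s, in which the tool goes at most 62.5 mm and 10.7 degrees, less where a joint would pass 70% of its speed; a pose out of reach is approached as far as the arm can. A call with a number of a shift or a turn outside -1 to 1 is refused whole. A call with a gripper value outside its range is refused whole. The fingers move at their own pace and stop on an object; "force" is the grip in N (left out, the last holds). Time passes only in rows, so rows that repeat a pose let the fingers close. It gives the time, the measured TCP pose, the force, the opening and the grip force at its end, in the units of the state.
- env.state(): the state, without advancing time (a new reading comes with each control period).
- env.camera(name): name is "side" or "top"; returns the picture (384x512x3 uint8, red, green, blue); there is no depth.
- env.camera_model(name): a dict with "fx", "fy", "cx", "cy" (pixels), "rvec" (rotation vector, rad) and "tvec" (3), from world to camera coordinates, as OpenCV has them. Camera axes: x right, y down, z forward; pixel columns grow to the right and rows downward; lengths in m; the calibration is good to about 2 mm. A picture is of the moment at which its call begins. camera_model takes no time and is no camera call.
- env.hand_in(): hands the job in; it is judged then, once.
The state is a dict: "clock": time; "joints": joint angles; "qvel": joint speeds; "joint_torque": joint torques, N m; "position": TCP position; "orientation": TCP orientation; "force": force on the tool from outside, world axes, zero at the start; "ft_torque": the same for the moment, N m; "width": opening from 0.0 (shut) to 1.0 (fully open); "grip_force": force on a finger pad.
Only numpy, scipy, OpenCV 4.12 (cv2) and the standard library are available. Lean on these libraries where they do the work, as an engineer would, in place of code of your own. Each camera call takes 0.05 s, during which the arm holds its last target. There are 200 camera calls.

## Working session

There is one attempt and no reset: what is moved stays moved. The work goes in short steps, Python scripts to look and compute and a tool call to move; the robot and the scene stay as the last step left them, time stands still between calls to the robot, and variables do not carry over. Pictures are saved under pics/ and viewed, at most 10 in all, crops included, and the job is handed in when it is done.

Besides the shell and the picture viewer there is one more tool, called by a JSON object that holds its "api" and its "payload", one argument or row to a line. send_rows: Moves the arm, as the interface text tells. Shift numbers are shares of 0.3 m and turn numbers shares of pi rad, none past 1 either way. Its arguments: {"type":"object","properties":{"dp":{"type":"array"},"rotation":{"type":"array"},"claw":{"type":"array"},"force":{"type":"number"}},"required":["dp","rotation","claw"]}

```bash
mkdir -p pics; python3 - <<'E'
from rig import env
import cv2
for n in("top","side"):
    cv2.imwrite(f"pics/{n}0.png",env.camera(n)[:,:,::-1]); print(n,env.camera_model(n))
print(env.state(),env.pinch_z)
E
```

```text
top {'fx': 445.9778664104255, 'fy': 445.9778664104255, 'cx': 255.44866951211645, 'cy': 193.16054647007974, 'rvec': array([ 2.13339176, -2.13358275,  0.14040584]), 'tvec': array([0.00153687, 0.43368888, 1.01382391])}
side {'fx': 478.059998806875, 'fy': 478.059998806875, 'cx': 257.2098278523777, 'cy': 191.28008240975208, 'rvec': array([ 2.08030445, -0.62600936,  0.33831087]), 'tvec': array([-0.36734652,  0.18612624,  0.83068195])}
{'clock': 0.1, 'joints': array([9.34297835e-01, 1.04641287e-01, 9.65747327e-02, 1.56385348e+00,
       4.51024096e-05, 1.35312622e+00]), 'qvel': array([ 7.07336311e-04, -1.51945108e-03,  2.20239467e-03, -4.37554925e-04,
        9.02530804e-06,  4.20467342e-04]), 'joint_torque': array([ 5.87409973e-03, -5.58206820e+01,  5.04719710e+01,  1.30077804e-02,
       -3.53178939e-04,  2.59761134e-05]), 'position': array([0.24381525, 0.54793856, 0.23061431]), 'orientation': array([-2.53256174e-04,  2.07886904e-01,  9.78152707e-01, -5.02045903e-04]), 'force': array([ 0.89655443,  0.61240739, -1.002061  ]), 'ft_torque': array([-0.04416021,  0.03360177, -0.03418103]), 'grip_force': 0.0, 'width': 0.997536045669429} 0.0187
```

View pics/top0.png

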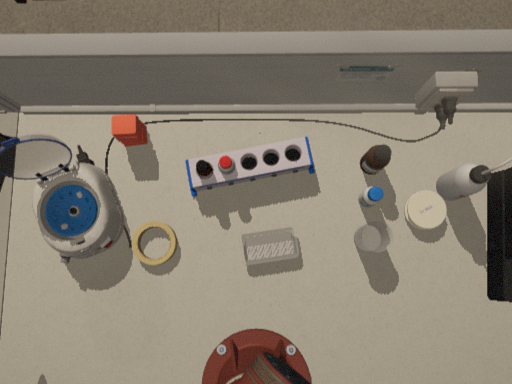

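View pics/side0.png

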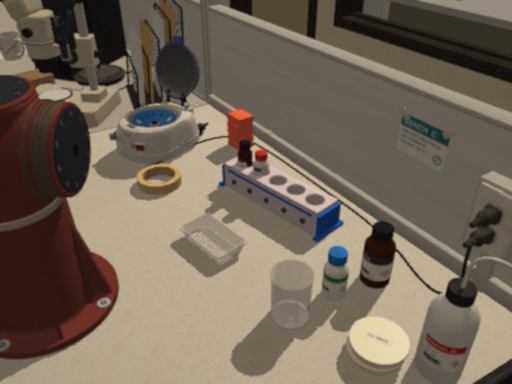

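Top view: vial cap at about (204,168), red cap at (226,163), and empty wells at (249,161), (271,157), (293,153). The beaker is at (370,238), the tape at (154,243), and the arm is out of frame. I'll crop in to refine these.

```bash
cat > h.py <<'E'
import cv2,numpy as np
from rig import env
def ray(n,uv):
    m=env.camera_model(n);R=cv2.Rodrigues(m['rvec'])[0];c=-R.T@m['tvec']
    return c,R.T@np.array([(uv[0]-m['cx'])/m['fx'],(uv[1]-m['cy'])/m['fy'],1])
def at(n,uv,z):
    c,d=ray(n,uv);return c+d*(z-c[2])/d[2]
def proj(n,P):
    m=env.camera_model(n);K=np.array([[m['fx'],0,m['cx']],[0,m['fy'],m['cy']],[0,0,1]])
    return cv2.projectPoints(np.array(P,float).reshape(-1,3),m['rvec'],m['tvec'],K,None)[0][:,0]
def well(p,th,k): # k=1..5
    y=-.104+.052*(k-1); return np.array([p[0]-y*np.sin(th),p[1]+y*np.cos(th)])
E
python3 - <<'E'
from h import *
for uv in [(204,168),(226,163),(249,161),(271,157),(293,153)]: print(at("top",uv,.062))
t=cv2.imread("pics/top0.png");s=cv2.imread("pics/side0.png")
a=cv2.resize(t[132:200,180:325],None,fx=5.5,fy=5.5,interpolation=cv2.INTER_CUBIC)
b=cv2.resize(s[135:245,210:350],None,fx=5,fy=5,interpolation=cv2.INTER_CUBIC)
cv2.imwrite("pics/ta.png",a);cv2.imwrite("pics/sb.png",b)
E
```

```text
[0.48813903 0.1196715  0.062     ]
[0.4997725  0.06899015 0.062     ]
[0.50432879 0.01589908 0.062     ]
[ 0.51361358 -0.03486689  0.062     ]
[ 0.52290539 -0.08567127  0.062     ]
```

View pics/ta.png

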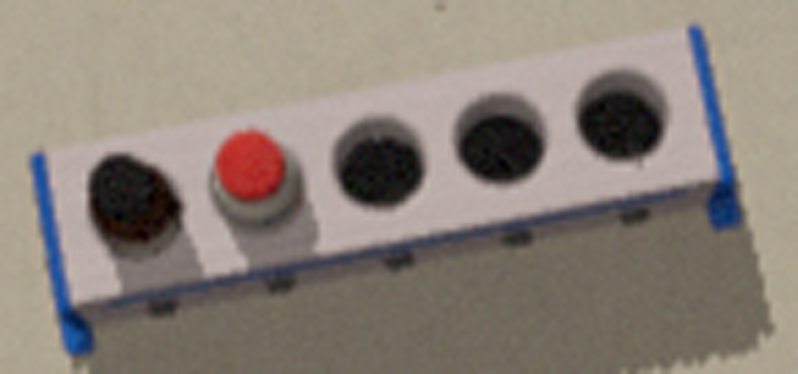

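View pics/sb.png

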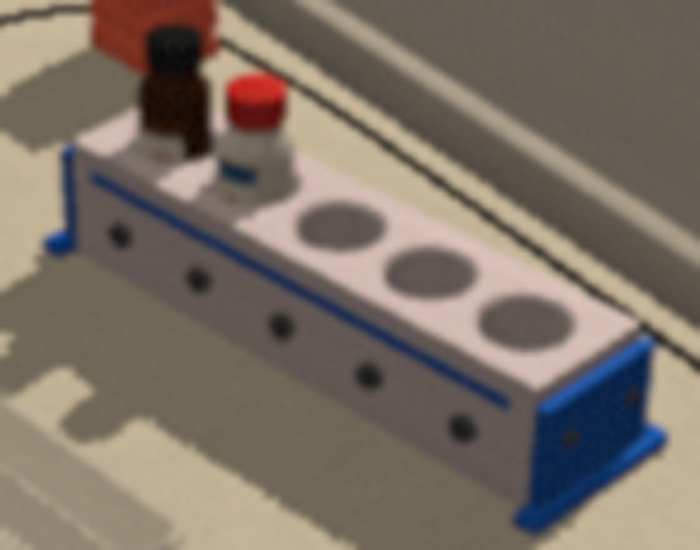

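Top crop: well mouths at (379,162), (500,138), (622,114), and the cap at about (122,183). Side crop: mouths at (341,226), (431,272), (526,323). Next I fit the rack pose.

```bash
python3 - <<'E'
from h import *
from scipy.optimize import least_squares
T=[(180+(x+.5)/5.5-.5,132+(y+.5)/5.5-.5) for x,y in[(379,162),(500,138),(622,114)]]
S=[(210+(x+.5)/5-.5,135+(y+.5)/5-.5) for x,y in[(341,226),(431,272),(526,323)]]
def P(q): return [[*well(q[:2],q[2],k),.062] for k in (3,2,1)]
def f(q): return np.r_[(proj("top",P(q))-T).ravel(),(proj("side",P(q))-S).ravel()]
q=least_squares(f,[.5,.02,.2]).x
print(q,f(q).round(2))
for n,o in(("top",T),("side",S)):
    print(n,[at(n,o[i],.062)[:2].round(4) for i in range(3)])
for k in range(1,6): print(k,well(q[:2],q[2],k))
# vial cap top
v=[*well(q[:2],q[2],5),.116]; print(proj("top",v),180+122/5.5,132+178/5.5,proj("side",v),210+173/5,135+38/5)
print(at("top",(370,238),.09),at("top",(154,243),.025))
s=env.state();
from scipy.spatial.transform import Rotation as Ro
o=s['orientation'];print(Ro.from_quat(o[[1,2,3,0]]).as_matrix().round(3))
E
```

```text
[0.50446733 0.01616304 0.19388876] [ 0.39 -0.1   0.5  -0.05  0.4   0.01 -0.21 -0.46 -0.3  -0.38 -0.25 -0.72]
top [array([0.5042, 0.0171]), array([ 0.5144, -0.0337]), array([ 0.5245, -0.085 ])]
side [array([0.5038, 0.0144]), array([ 0.5141, -0.0364]), array([ 0.5233, -0.0882])]
1 [ 0.52450566 -0.08588825]
2 [ 0.5144865  -0.03486261]
3 [0.50446733 0.01616304]
4 [0.49444817 0.06718868]
5 [0.484429   0.11821433]
[[201.32332505 164.55845162]] 202.1818181818182 164.36363636363637 [[244.43774257 141.44462972]] 244.6 142.6
[ 0.32601654 -0.24875294  0.09      ] [0.31751373 0.23850607 0.025     ]
[[-0.914  0.407 -0.001]
 [ 0.407  0.914 -0.001]
 [ 0.    -0.001 -1.   ]]
```

{"api": "send_rows", "payload": {
  "dp": [
    [0, 0, -0.16],
    [-0.33, -0.245, -0.16],
    [-0.66, -0.49, -0.16],
    [-0.66, -0.49, -0.16],
    [-0.66, -0.49, -0.16],
    [-0.66, -0.49, -0.16],
    [-0.66, -0.49, -0.16],
    [-0.66, -0.49, -0.16]
  ],
  "rotation": [
    [0, 0, 0.05],
    [0, 0, 0.1],
    [0, 0, 0.15],
    [0, 0, 0.2],
    [0, 0, 0.25],
    [0, 0, 0.305],
    [0, 0, 0.305],
    [0, 0, 0.305]
  ],
  "claw": [-1, -1, -1, -1, -1, -1, -1, -1],
  "force": 60
}}

```text
clock: 1.1
position: [0.3647, 0.3338, 0.2792]
orientation: [-0.0, 0.634, 0.774, -0.0]
force: [-0.2, -0.5, 0.7]
width: 1.0
grip_force: 0.0
```

```bash
cat >> h.py <<'E'
from scipy.spatial.transform import Rotation as Ro
Q=np.array([.50447,.01616,.19389])
def go(k,z,yaw_y=Q[2],dxy=(0,0)):
    "dp and rotation (fractions) to bring TCP over well k at height z, tool y along rack x, tool down"
    s=env.state();R=Ro.from_quat(s['orientation'][[1,2,3,0]])
    t=np.r_[well(Q[:2],Q[2],k)+dxy,z]
    y=np.array([np.cos(yaw_y),np.sin(yaw_y),0]);zz=np.array([0,0,-1.])
    if R.as_matrix()[:,1]@y<0:y=-y
    T=Ro.from_matrix(np.c_[np.cross(y,zz),y,zz])
    print("t",s['clock'],"pos",s['position'].round(4),"F",s['force'].round(2),"w",round(s['width'],3),"g",round(s['grip_force'],1))
    print("dp",(R.inv().apply(t-s['position'])/.3).round(4),"rot",((R.inv()*T).as_rotvec()/np.pi).round(4))
E
python3 -c "
from h import *
go(5,.16)"
```

```text
t 1.1 pos [0.3647 0.3338 0.2792] F [-0.25 -0.54  0.72] w 1.0 g 0.0
dp [-0.7831  0.2495  0.3971] rot [-0.0001 -0.      0.0015]
```

{"api": "send_rows", "payload": {
  "dp": [
    [-0.2, 0.06, 0.0],
    [-0.4, 0.125, 0.0],
    [-0.6, 0.19, 0.1],
    [-0.783, 0.25, 0.25],
    [-0.783, 0.25, 0.397],
    [-0.783, 0.25, 0.397],
    [-0.783, 0.25, 0.397]
  ],
  "rotation": [
    [0, 0, 0],
    [0, 0, 0],
    [0, 0, 0],
    [0, 0, 0],
    [0, 0, 0],
    [0, 0, 0],
    [0, 0, 0]
  ],
  "claw": [-1, -1, -1, -1, -1, -1, -1]
}}

```text
clock: 1.98
position: [0.4843, 0.1183, 0.1621]
orientation: [0.001, 0.634, 0.773, 0.001]
force: [0.7, 0.2, 0.7]
width: 0.998
grip_force: 0.0
```

```bash
python3 -c "
from h import *
go(5,.0853)
a=env.camera('side')[60:210,150:350,::-1];b=env.camera('top')[90:240,120:320,::-1]
cv2.imwrite('pics/c1.png',np.hstack([cv2.resize(i,None,fx=2,fy=2.6) for i in(a,b)]))"
```

```text
t 1.975 pos [0.4843 0.1183 0.1621] F [0.68 0.2  0.7 ] w 0.998 g 0.0
dp [-4.000e-04  1.000e-04  2.559e-01] rot [0.0005 0.     0.0008]
```

View pics/c1.png

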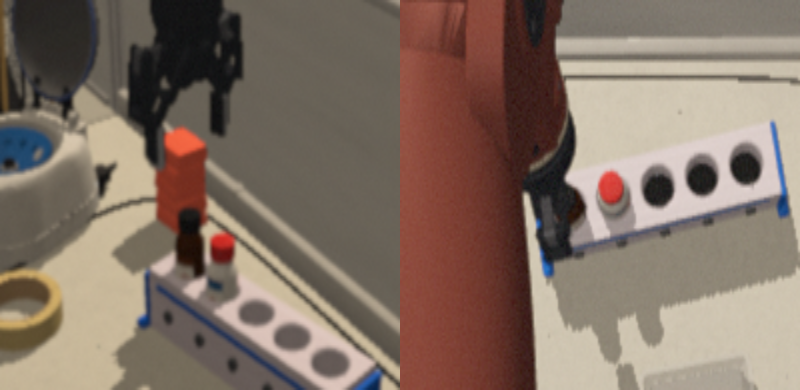

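The open fingers straddle the vial cap across the row, as intended. Now I descend and grip.

{"api": "send_rows", "payload": {
  "dp": [
    [0, 0, 0.13],
    [0, 0, 0.256],
    [0, 0, 0.256],
    [0, 0, 0.256],
    [0, 0, 0.256],
    [0, 0, 0.256],
    [0, 0, 0.256],
    [0, 0, 0.256]
  ],
  "rotation": [
    [0, 0, 0],
    [0, 0, 0],
    [0, 0, 0],
    [0, 0, 0],
    [0, 0, 0],
    [0, 0, 0],
    [0, 0, 0],
    [0, 0, 0]
  ],
  "claw": [-1, -1, -1, 0.1, 0.3, 1, 1, 1],
  "force": 40
}}

```text
clock: 3.08
position: [0.4848, 0.1172, 0.0851]
orientation: [0.001, 0.635, 0.772, 0.001]
force: [-2.6, -0.5, 9.2]
width: 0.357
grip_force: 38.9
```

```bash
python3 -c "
from h import *
go(5,.1653)
s=env.state();print(s['ft_torque'])
a=env.camera('side')[100:200,190:300,::-1]
cv2.imwrite('pics/c2.png',cv2.resize(a,None,fx=5,fy=5,interpolation=2))"
```

```text
t 3.075 pos [0.4848 0.1172 0.0851] F [-2.56 -0.52  9.16] w 0.357 g 38.9
dp [ 3.300e-03 -1.000e-04 -2.674e-01] rot [ 0.0007  0.0002 -0.    ]
[-0.00065656  0.45606732 -0.0032472 ]
```

View pics/c2.png

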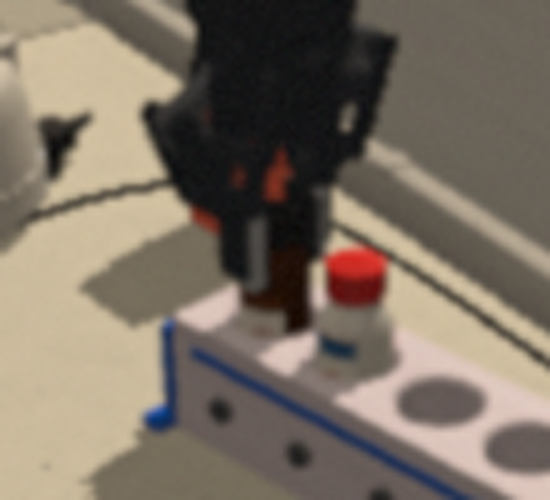

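{"api": "send_rows", "payload": {
  "dp": [
    [0, 0, -0.05],
    [0, 0, -0.1],
    [0, 0, -0.15],
    [0, 0, -0.2],
    [0, 0, -0.25],
    [0, 0, -0.3],
    [0, 0, -0.3]
  ],
  "rotation": [
    [0, 0, 0],
    [0, 0, 0],
    [0, 0, 0],
    [0, 0, 0],
    [0, 0, 0],
    [0, 0, 0],
    [0, 0, 0]
  ],
  "claw": [1, 1, 1, 1, 1, 1, 1],
  "force": 60
}}

```text
clock: 4.0
position: [0.4847, 0.1173, 0.1748]
orientation: [0.001, 0.635, 0.772, 0.001]
force: [0.5, -0.0, -0.6]
width: 0.347
grip_force: 59.3
```

```bash
python3 -c "
from h import *
go(3,.175)
a=env.camera('side')[70:190,190:310,::-1]
cv2.imwrite('pics/c3.png',cv2.resize(a,None,fx=5,fy=5,interpolation=2))"
```

```text
t 4.0 pos [0.4847 0.1173 0.1748] F [ 0.47 -0.04 -0.65] w 0.347 g 59.3
dp [-0.3435 -0.0004 -0.0004] rot [ 0.0007  0.0001 -0.    ]
```

View pics/c3.png

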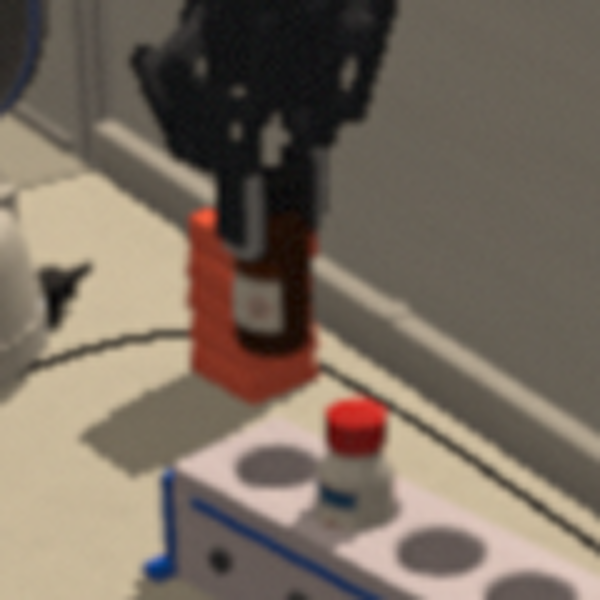

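The vial is held upright, with its underside about 15 mm above the red cap. Next, well 3.

{"api": "send_rows", "payload": {
  "dp": [
    [-0.08, 0, -0.02],
    [-0.17, 0, -0.02],
    [-0.26, 0, -0.02],
    [-0.345, 0, 0.0],
    [-0.345, 0, 0.0],
    [-0.345, 0, 0.1],
    [-0.345, 0, 0.18],
    [-0.345, 0, 0.18]
  ],
  "rotation": [
    [0, 0, 0],
    [0, 0, 0],
    [0, 0, 0],
    [0, 0, 0],
    [0, 0, 0],
    [0, 0, 0],
    [0, 0, 0],
    [0, 0, 0]
  ],
  "claw": [1, 1, 1, 1, 1, 1, 1, 1]
}}

```text
clock: 5.05
position: [0.5022, 0.0167, 0.1174]
orientation: [-0.002, 0.635, 0.772, -0.001]
force: [-0.2, 0.3, -0.5]
width: 0.348
grip_force: 59.4
```

```bash
python3 -c "
from h import *
go(3,.09)
a=env.camera('side')[90:210,210:330,::-1];b=env.camera('top')[110:210,200:300,::-1]
cv2.imwrite('pics/c4.png',cv2.resize(a,None,fx=5,fy=5,interpolation=2))"
```

```text
t 5.05 pos [0.5022 0.0167 0.1174] F [-0.2   0.33 -0.51] w 0.348 g 59.4
dp [-0.0035  0.0073  0.0913] rot [-0.0011 -0.0006  0.0002]
```

View pics/c4.png

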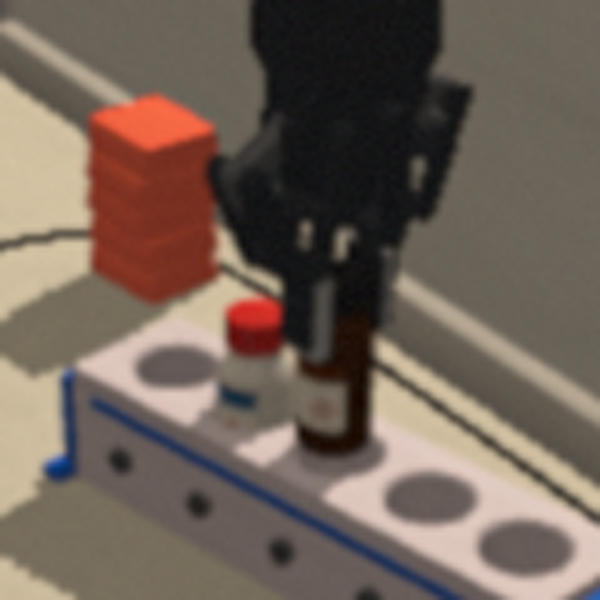

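{"api": "send_rows", "payload": {
  "dp": [
    [0, 0, 0],
    [0, 0, 0]
  ],
  "rotation": [
    [0, 0, 0],
    [0, 0, 0]
  ],
  "claw": [1, 1]
}}

```text
clock: 5.4
position: [0.5044, 0.0157, 0.1204]
orientation: [0.001, 0.635, 0.772, 0.0]
force: [0.7, -0.5, -0.8]
width: 0.344
grip_force: 59.4
```

```bash
python3 -c "
from h import *
go(3,.09)"
```

```text
t 5.4 pos [0.5044 0.0157 0.1204] F [ 0.75 -0.47 -0.77] w 0.344 g 59.4
dp [0.0015 0.0003 0.1012] rot [ 0.0004  0.0002 -0.    ]
```

{"api": "send_rows", "payload": {
  "dp": [
    [0, 0, 0.015],
    [0, 0, 0.03],
    [0, 0, 0.045],
    [0, 0, 0.06],
    [0, 0, 0.075],
    [0, 0, 0.09],
    [0, 0, 0.1],
    [0, 0, 0.1]
  ],
  "rotation": [
    [0, 0, 0],
    [0, 0, 0],
    [0, 0, 0],
    [0, 0, 0],
    [0, 0, 0],
    [0, 0, 0],
    [0, 0, 0],
    [0, 0, 0]
  ],
  "claw": [1, 1, 1, 1, 1, 1, 1, 1]
}}

```text
clock: 6.4
position: [0.5037, 0.0158, 0.0891]
orientation: [-0.0, 0.635, 0.772, -0.0]
force: [0.1, 0.1, -0.4]
width: 0.343
grip_force: 59.4
```

{"api": "send_rows", "payload": {
  "dp": [
    [0, 0, 0.008],
    [0, 0, 0.014],
    [0, 0, 0.018],
    [0, 0, 0.022],
    [0, 0, 0.022]
  ],
  "rotation": [
    [0, 0, 0],
    [0, 0, 0],
    [0, 0, 0],
    [0, 0, 0],
    [0, 0, 0]
  ],
  "claw": [1, 1, 1, 1, 1]
}}

```text
clock: 7.02
position: [0.5044, 0.0155, 0.0852]
orientation: [0.001, 0.635, 0.772, 0.0]
force: [-7.0, -0.2, 19.1]
width: 0.345
grip_force: 61.8
```

Well 3's floor took 19 N at its original depth, so it is clamped. Next, well 2.

{"api": "send_rows", "payload": {
  "dp": [
    [0, 0, -0.06],
    [0, 0, -0.13],
    [-0.05, 0, -0.15],
    [-0.11, 0, -0.15],
    [-0.173, 0, -0.15],
    [-0.173, 0, -0.13],
    [-0.173, 0, -0.12],
    [-0.173, 0, -0.12]
  ],
  "rotation": [
    [0, 0, 0],
    [0, 0, 0],
    [0, 0, 0],
    [0, 0, 0],
    [0, 0, 0],
    [0, 0, 0],
    [0, 0, 0],
    [0, 0, 0]
  ],
  "claw": [1, 1, 1, 1, 1, 1, 1, 1]
}}

```text
clock: 8.02
position: [0.5134, -0.0348, 0.1181]
orientation: [-0.001, 0.635, 0.772, -0.0]
force: [-0.5, -0.3, -1.6]
width: 0.347
grip_force: 59.4
```

{"api": "send_rows", "payload": {
  "dp": [
    [0, 0, 0],
    [0, 0, 0]
  ],
  "rotation": [
    [0, 0, 0],
    [0, 0, 0]
  ],
  "claw": [1, 1]
}}

```text
clock: 8.28
position: [0.514, -0.0349, 0.119]
orientation: [0.0, 0.635, 0.772, 0.0]
force: [-0.6, -0.6, -0.4]
width: 0.347
grip_force: 59.4
```

```bash
python3 -c "
from h import *
go(2,.09)"
```

```text
t 8.275 pos [ 0.514  -0.0349  0.119 ] F [-0.57 -0.63 -0.38] w 0.347 g 59.4
dp [-0.0001  0.0016  0.0966] rot [0.0001 0.     0.0001]
```

{"api": "send_rows", "payload": {
  "dp": [
    [0, 0.001, 0.015],
    [0, 0.001, 0.03],
    [0, 0.001, 0.045],
    [0, 0.001, 0.06],
    [0, 0.001, 0.075],
    [0, 0.001, 0.09],
    [0, 0.001, 0.097],
    [0, 0.001, 0.097]
  ],
  "rotation": [
    [0, 0, 0],
    [0, 0, 0],
    [0, 0, 0],
    [0, 0, 0],
    [0, 0, 0],
    [0, 0, 0],
    [0, 0, 0],
    [0, 0, 0]
  ],
  "claw": [1, 1, 1, 1, 1, 1, 1, 1]
}}

```text
clock: 9.28
position: [0.5141, -0.0351, 0.0896]
orientation: [-0.0, 0.635, 0.772, -0.0]
force: [0.2, 0.1, 0.5]
width: 0.346
grip_force: 59.4
```

{"api": "send_rows", "payload": {
  "dp": [
    [0, 0, 0.008],
    [0, 0, 0.014],
    [0, 0, 0.018],
    [0, 0, 0.022],
    [0, 0, 0.022]
  ],
  "rotation": [
    [0, 0, 0],
    [0, 0, 0],
    [0, 0, 0],
    [0, 0, 0],
    [0, 0, 0]
  ],
  "claw": [1, 1, 1, 1, 1]
}}

```text
clock: 9.9
position: [0.5143, -0.0352, 0.0835]
orientation: [0.0, 0.635, 0.772, 0.0]
force: [-1.1, 0.5, 4.4]
width: 0.347
grip_force: 60.0
```

{"api": "send_rows", "payload": {
  "dp": [
    [0, 0, 0.008],
    [0, 0, 0.014],
    [0, 0, 0.018],
    [0, 0, 0.018]
  ],
  "rotation": [
    [0, 0, 0],
    [0, 0, 0],
    [0, 0, 0],
    [0, 0, 0]
  ],
  "claw": [1, 1, 1, 1]
}}

```text
clock: 10.4
position: [0.5143, -0.0352, 0.0779]
orientation: [0.0, 0.635, 0.772, 0.0]
force: [-1.8, 1.1, 5.2]
width: 0.347
grip_force: 59.9
```

The floor is giving way at about 5 N, so well 2 is the one. I keep pressing.

{"api": "send_rows", "payload": {
  "dp": [
    [0, 0, 0.008],
    [0, 0, 0.016],
    [0, 0, 0.024],
    [0, 0, 0.032],
    [0, 0, 0.038],
    [0, 0, 0.038]
  ],
  "rotation": [
    [0, 0, 0],
    [0, 0, 0],
    [0, 0, 0],
    [0, 0, 0],
    [0, 0, 0],
    [0, 0, 0]
  ],
  "claw": [1, 1, 1, 1, 1, 1]
}}

```text
clock: 11.15
position: [0.5143, -0.0351, 0.0663]
orientation: [0.0, 0.635, 0.772, 0.0]
force: [0.4, 0.6, 3.3]
width: 0.345
grip_force: 59.8
```

{"api": "send_rows", "payload": {
  "dp": [
    [0, 0, 0.004],
    [0, 0, 0.008],
    [0, 0, 0.011],
    [0, 0, 0.011]
  ],
  "rotation": [
    [0, 0, 0],
    [0, 0, 0],
    [0, 0, 0],
    [0, 0, 0]
  ],
  "claw": [1, 1, 1, 1]
}}

```text
clock: 11.65
position: [0.5143, -0.0352, 0.0633]
orientation: [0.0, 0.635, 0.772, 0.0]
force: [-0.9, 0.7, 6.1]
width: 0.344
grip_force: 60.1
```

{"api": "send_rows", "payload": {
  "dp": [
    [0, 0, 0.004],
    [0, 0, 0.006],
    [0, 0, 0.006]
  ],
  "rotation": [
    [0, 0, 0],
    [0, 0, 0],
    [0, 0, 0]
  ],
  "claw": [1, 1, 1]
}}

```text
clock: 12.02
position: [0.5147, -0.0355, 0.0631]
orientation: [0.001, 0.635, 0.772, 0.0]
force: [-6.3, 0.5, 18.9]
width: 0.347
grip_force: 61.8
```

It reached the hard stop, 22 mm down at 19 N. Now I ease off, release and retreat.

{"api": "send_rows", "payload": {
  "dp": [
    [0, 0, -0.005],
    [0, 0, -0.005],
    [0, 0, -0.005],
    [0, 0, -0.005],
    [0, 0, -0.005],
    [0, 0, -0.1],
    [0, 0, -0.25],
    [0, 0, -0.4]
  ],
  "rotation": [
    [0, 0, 0],
    [0, 0, 0],
    [0, 0, 0],
    [0, 0, 0],
    [0, 0, 0],
    [0, 0, 0],
    [0, 0, 0],
    [0, 0, 0]
  ],
  "claw": [1, -0.2, -1, -1, -1, -1, -1, -1]
}}

```text
clock: 13.02
position: [0.5139, -0.035, 0.1823]
orientation: [-0.0, 0.635, 0.772, -0.0]
force: [0.5, 0.4, 0.8]
width: 1.003
grip_force: 0.0
```

{"api": "send_rows", "payload": {
  "dp": [
    [0, 0, 0],
    [0, 0, 0],
    [0, 0, 0]
  ],
  "rotation": [
    [0, 0, 0],
    [0, 0, 0],
    [0, 0, 0]
  ],
  "claw": [-1, -1, -1]
}}

```text
clock: 13.4
position: [0.5135, -0.0349, 0.1797]
orientation: [-0.001, 0.635, 0.772, -0.0]
force: [0.3, 0.4, -0.2]
width: 1.0
grip_force: 0.0
```

```bash
python3 -c "
from h import *
go(2,.2)
p=[*well(Q[:2],Q[2],2),.094];print(proj('side',p))
a=env.camera('side')[110:250,210:350,::-1]
cv2.imwrite('pics/c5.png',cv2.resize(a,None,fx=4,fy=4,interpolation=2))"
```

```text
t 13.4 pos [ 0.5135 -0.0349  0.1797] F [ 0.31  0.44 -0.16] w 1.0 g 0.0
dp [-0.0005  0.0031 -0.0675] rot [-0.0006 -0.0004 -0.    ]
[[296.19589302 175.69350078]]
```

View pics/c5.png

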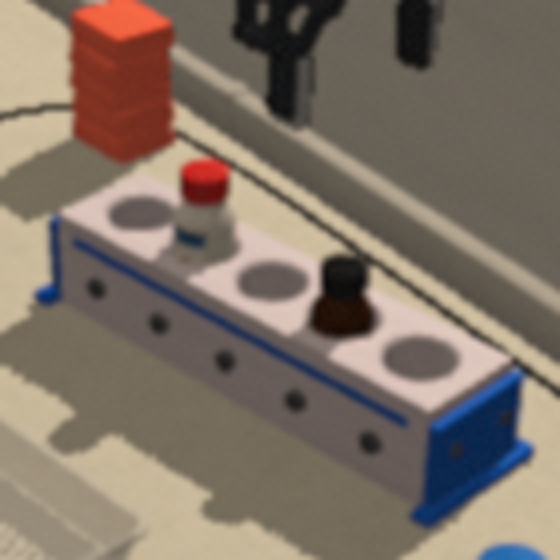

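The vial stands upright and low in well 2. Its cap top is at crop (344,265), or full-image (296,176), which matches the predicted (296.2,175.7). The red-capped bottle is still in place and the gripper is clear.

```bash
python3 -c "
from rig import env
print(env.hand_in())"
```

```text
the job is handed in; nothing more can be done
None
```

The brown vial is pressed fully home, upright and released in well 2, whose floor gave way at about 5 N; the job was handed in after about 13.5 s of robot time, with no verdict returned.

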